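# Find the stiff wardrobe-door roller by feel

### The arm

A 7-joint arm with a two-finger parallel gripper is mounted at the origin on the work surface. World frame = base frame: x ahead of the robot, y to its left, z up, the work surface at z = 0. Lengths are in mm, angles in rad, forces in N, time in s.
With the tool pointing down it reaches from about 425 to 975 mm from the base axis. Payload 16.7 kg.
Tool frame: the origin (TCP) lies at the very end of the fingers, on their centre line; the grasp point (between the pads) lies 19 mm behind it (bot.pinch_z is the distance from the TCP to the grasp point, in mm); z points along the fingers, y is the line along which they close (so a half turn about z gives the same grasp; the last joint's range is limited). The gripper opens to 85 mm and grips with 20 to 120 N. Pads are 22 mm wide; open, the fingers measure 114 mm over their backs; the gripper's body (76 mm by 85 mm) begins 54 mm behind the grasp point. The pads swing forward as they close: fully open they stand 13 mm farther back than shut.
Start: joints at [-0.149, 0.426, 0.074, 1.606, -0.034, 1.111, -0.067], TCP at [674.963, -0.019, 209.202] pointing down, gripper open.
Joint ranges: [-2.85, 2.85], [-0.5, 2.14], [-1.23, 1.37], [0.21, 2.46], [-1.02, 4.16], [0.16, 2.05], [-2.73, 2.73]. Speed limits (rad/s): [1.89, 1.89, 2.39, 2.39, 3.01, 3.01, 3.01].

### API

Orientations are given as a unit quaternion [x, y, z, w].
In Python, from rig import bot gives the robot as it stands.
- The arm moves only by the tool move_arm, never from a script. Its argument "rows" is a list of rows, each a list of 2 entries, a list of its own where there are three numbers: the shift along the tool's x, y, z in mm, then the turn about the tool's z in rad. A call has 1 to 20 rows; each row is the pose to reach, as a shift and turn from the pose commanded when the call began, along the tool's axes at that moment; what a row does not reach only later rows make up. A row lasts 1/12 s, in which the tool goes at most 41.7 mm and 7.16 degrees, less where a joint would pass 70% of its speed; a pose out of reach is approached as far as the arm can. A call with a gripper value outside its range is refused whole. "fingers" is the finger opening in mm, from 0 to 85.4, set as the call begins (left out, the last holds). The fingers move at their own pace and stop on an object; "newtons" is the grip in N (left out, the last holds). Time passes only in rows, so rows that repeat a pose let the fingers close. It gives the time, the measured TCP pose, the force, the opening and the grip force at its end, in the units of the state.
- bot.get_obs(): the state, without advancing time (a new reading comes with each control period).
- bot.camera(name): name is "scene" or "side" or "wrist"; returns (picture, depth): 400x640x3 uint8, blue, green, red; 400x640 float32, mm along the optical axis (not along the pixel's ray), 0 where there is no reading.
- bot.camera_info(name): a dict with "fx", "fy", "cx", "cy" (pixels), "xyz" and "rotation" of the camera in the world. Camera axes: x right, y down, z forward; pixel columns grow to the right and rows downward; lengths in mm; the calibration is good to about 2 mm. The wrist camera is an equidistant fisheye: a pixel r from the principal point sees the ray r / f radians off the axis. A picture is of the moment at which its call begins: read the wrist's pose just before it. camera_info takes no time and is no camera call; for the wrist camera it gives the pose at the moment of the call.
- bot.sign_off(): hands the job in; it is judged then, once.
The state is a dict: "time_s": time; "q": joint angles; "joint_velocities": joint speeds; "effort": joint torques, N m; "tool_pos": TCP position; "tool_rot": TCP orientation; "force": force on the tool from outside, world axes, zero at the start; "moment": the same for the moment, N m; "gripper_width": finger opening in mm; "grasp_force": force on a finger pad.
Only numpy, scipy, OpenCV 4.12 (cv2) and the standard library are available. Lean on these libraries where they do the work, as an engineer would, in place of code of your own. Each camera call takes 0.05 s, during which the arm holds its last target. There are 200 camera calls.

### The job

Three wardrobe-door rollers lie in the wooden holder and one of them has a bad, dragging bearing. Turn each wheel by its bar hub to feel for the drag, with a light touch that never leans on, knocks or wrenches a roller against the holder, leaving every wheel at least an eighth of a turn from how you found it; then take out the stiff roller and lay it flat, wheel up, in the middle of the white bowl. The two good rollers stay seated in their pockets, and the glass and screwdriver are left alone.

Things in the scene. Friction and masses are not known exactly. Their poses are not given: they have to be found in the camera images.
- holder: fixed light-wood block, 116 (x) x 290 (y) x 14 mm high, three pockets, 6 mm deep, in a row along y. Each holds a roller's plate with 1 to 2 mm of play, open above; the walls stop it turning. The rollers look alike; one, anywhere, has a stiff bearing. Keep presses and pulls under 15 N; fingers shut on a hub at one go, off centre, knock the plate harder than that. Origin: centre of the underside
- pocket_0 (a point): first (holder's y = -95 mm) pocket: centre of its floor, 8 mm above the table; axes as the holder's. In it a roller: steel plate 90 (x) x 44 x 5 mm; over it a grey wheel, 44 mm across, 9 to 23 mm above this point, on an upright axle; moulded on it, a bar hub to turn it by, 36 x 18 mm, 23 to 37 mm above this point, lengthwise along holder x. Axle within 3 mm of this point sideways. 0.27 kg
- pocket_1 (a point): middle (holder's y = 0) pocket: centre of its floor, 8 mm above the table; axes as the holder's. In it a roller: steel plate 90 (x) x 44 x 5 mm; over it a grey wheel, 44 mm across, 9 to 23 mm above this point, on an upright axle; moulded on it, a bar hub to turn it by, 36 x 18 mm, 23 to 37 mm above this point, lengthwise along holder x. Axle within 3 mm of this point sideways. 0.27 kg
- pocket_2 (a point): third (holder's y = +95 mm) pocket: centre of its floor, 8 mm above the table; axes as the holder's. In it a roller: steel plate 90 (x) x 44 x 5 mm; over it a grey wheel, 44 mm across, 9 to 23 mm above this point, on an upright axle; moulded on it, a bar hub to turn it by, 36 x 18 mm, 23 to 37 mm above this point, lengthwise along holder x. Axle within 3 mm of this point sideways. 0.27 kg
- wheel_a (a joint): turning (rad) of one of the three wheels about its upright axle, 0 at the start, positive anticlockwise from above, no stops. In which pocket it sits is not known beforehand. A free bearing takes under 0.03 N m to turn, the stiff one about 0.25 N m of dry friction (stopped but still held, some of it stays in the grip, either way round, while a free one keeps none); neither springs back
- wheel_b (a joint): turning (rad) of one of the three wheels about its upright axle, 0 at the start, positive anticlockwise from above, no stops. In which pocket it sits is not known beforehand. A free bearing takes under 0.03 N m to turn, the stiff one about 0.25 N m of dry friction (stopped but still held, some of it stays in the grip, either way round, while a free one keeps none); neither springs back
- wheel_c (a joint): turning (rad) of one of the three wheels about its upright axle, 0 at the start, positive anticlockwise from above, no stops. In which pocket it sits is not known beforehand. A free bearing takes under 0.03 N m to turn, the stiff one about 0.25 N m of dry friction (stopped but still held, some of it stays in the grip, either way round, while a free one keeps none); neither springs back
- bowl: loose white ceramic bowl, 172 mm across, 60 mm high, wall 5 mm, flat inner floor about 138 mm across and 6 mm above the underside, about 0.9 kg, empty at the start. Origin: centre of the underside; z up
- bowl_in (a point): centre of the bowl's inner floor, 6 mm above the table
- screwdriver: bystander: screwdriver lying on the table beyond the work; leave alone
- tumbler: bystander: drinking glass, 72 mm across and 100 mm high, origin at its underside; leave alone
Mind the look-alikes: they are no part of the job. What is shaped like the part that bears wheel_b but green or purple is not meant.

How it is judged (in metres and radians):
On the way:
1. all three wheels stand turned by at least 0.7 rad from where they were (not (value of joint wheel_a between -0.7 and 0.7 rad) and not (value of joint wheel_b between -0.7 and 0.7 rad) and not (value of joint wheel_c between -0.7 and 0.7 rad)), for 0.1 s.
At the end, for the whole second after the job is handed in: the stiff roller (worn_race: inside its wheel, 20 mm above its underside) lies flat within 0.15 rad, wheel up, on the bowl's floor within 35 mm of its centre, the bowl upright on the table; the good rollers (race_1, race_2) sit level in their pockets, within 5 mm of their start (horizontal distance between worn_race and bowl_in below 0.035 m and z of worn_race in the frame of bowl between 0.02 and 0.034 m and angle between worn_race's own z axis and vertical below 0.15 rad and angle between bowl's own z axis and vertical below 0.08 rad and height (world z) of bowl below 0.01 m and distance of each of race_1, race_2 from where it was at the start of the episode below 0.005 m and angle between each of race_1, race_2's own z axis and vertical below 0.05 rad); the robot touches nothing.
It fails at once if the holder pressed or wrenched with more than 25 N, the rollers' own weight (8 N) included (contact force between holder and anything else above 25 N).
It fails at once if the glass or the screwdriver moved by more than 30 mm (distance of any of tumbler, screwdriver from where it was at the start of the episode above 0.03 m).
It also fails if it takes over 72 s, if anything falls off the work surface, if the arm or the gripper's body presses on something with over 40 N, if the wrist force passes 120 N, or if a joint passes its speed limit or range.

## Working session

There is one attempt and no reset: what is moved stays moved. The work goes in short steps, Python scripts to look and compute and a tool call to move; the robot and the scene stay as the last step left them, time stands still between calls to the robot, and variables do not carry over. Pictures are saved under pics/ and viewed, at most 10 in all, crops included, and the job is handed in when it is done.

Besides the shell and the picture viewer there is one more tool, called after ">>>" by a JSON object that holds its "name" and its "arguments". move_arm: Moves the arm, as the interface text tells. Its arguments: {"type":"object","properties":{"rows":{"type":"array"},"fingers":{"type":"number"},"newtons":{"type":"number"}},"required":["rows"]}

```bash
ls; mkdir -p pics; python3 - <<'E'
from rig import bot
import cv2,numpy as np
o=bot.get_obs(); print(o)
for n in("scene","side","wrist"):
    i=bot.camera_info(n); print(n,i)
    p,d=bot.camera(n); cv2.imwrite(f"pics/{n}0.png",p); np.save(f"pics/{n}0.npy",d)
a=cv2.imread("pics/scene0.png");cv2.imwrite("pics/s0.png",cv2.resize(a,(800,500)))
E
```

```text
pics
{'time_s': 0.0, 'q': array([-0.1495056 ,  0.42667372,  0.07383908,  1.60659612, -0.03408507,
        1.11078976, -0.06708778]), 'joint_velocities': array([-9.28689918e-04,  1.52302070e-04,  2.50138397e-03,  1.46480623e-03,
       -1.05142356e-03,  1.07190263e-03, -4.03124966e-05]), 'effort': array([ 7.16691302e-04, -9.49842310e+01,  3.76242042e+00, -4.63523841e+01,
        1.94300286e-02,  1.01335210e-02,  2.85131875e-06]), 'tool_pos': array([ 6.74578032e+02, -2.31009011e-02,  2.08553946e+02]), 'tool_rot': array([ 7.07105279e-01,  7.07108025e-01, -4.58914624e-04, -3.92834262e-04]), 'force': array([-0.57218702,  0.527556  ,  0.15622241]), 'moment': array([ 0.00461467, -0.0259781 , -0.01042341]), 'grasp_force': 0.0, 'gripper_width': 85.6557129028199}
scene {'fx': 443.30024262255984, 'fy': 443.30024262255984, 'cx': 318.79308227942687, 'cy': 204.327547313724, 'xyz': array([1040.48868853, -487.9914001 ,  651.26944468]), 'rotation': array([ 0.83312289,  0.36254652, -0.16524873, -0.38361325])}
side {'fx': 395.5575566237337, 'fy': 395.5575566237337, 'cx': 325.0267211592309, 'cy': 200.55412500660302, 'xyz': array([470.45068568, 642.94514137, 572.03314086]), 'rotation': array([-0.05759118,  0.90543711, -0.42005822,  0.02044479])}
wrist {'fx': 309.70691628693146, 'fy': 309.70691628693146, 'cx': 320.43145923222977, 'cy': 206.61721258143675, 'xyz': array([675.26820474,  82.06800966, 374.09824117]), 'rotation': array([ 9.86694942e-01,  6.40832637e-04, -1.11126984e-03,  1.62577507e-01])}
```

View pics/scene0.png

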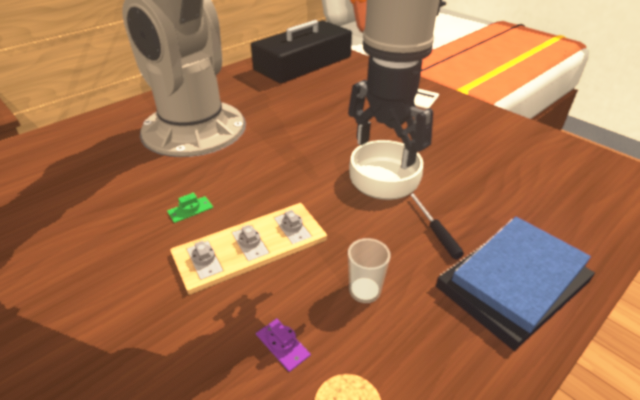

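View pics/wrist0.png

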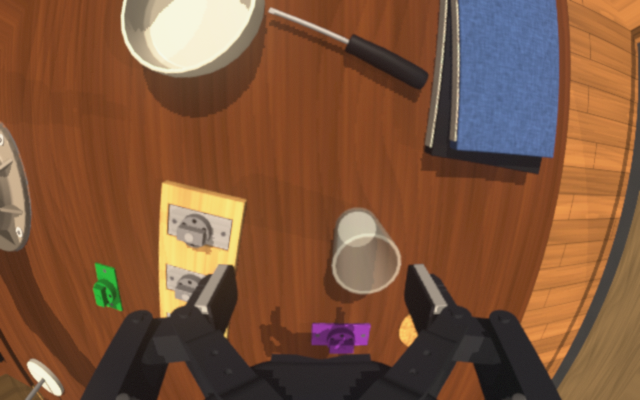

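The scene view shows the holder at about (250,245), with the bowl at (387,168), the glass at (367,270), the screwdriver at (440,225), and green and purple look-alikes. The wrist view shows the first two rollers at (195,230) and (185,280). Next I'll deproject these.

```bash
cat > h.py <<'E'
import cv2,numpy as np
from scipy.spatial.transform import Rotation as R
from rig import bot
def cloud(n,d,i):
    v,u=np.mgrid[0:400,0:640].astype(float)
    x=(u-i['cx'])/i['fx'];y=(v-i['cy'])/i['fy']
    if n=='wrist':
        r=np.hypot(x,y)+1e-9; t=np.tan(np.minimum(r,1.5))/r; x=x*t;y=y*t
    c=np.stack([x*d,y*d,d],-1)
    w=R.from_quat(i['rotation']).apply(c.reshape(-1,3)).reshape(400,640,3)+i['xyz']
    w[d<=0]=np.nan
    return w
E
python3 - <<'E'
from h import *
for n in("scene","side","wrist"):
    w=cloud(n,np.load(f"pics/{n}0.npy"),bot.camera_info(n)); p=cv2.imread(f"pics/{n}0.png").astype(int)
    x,y,z=w[...,0],w[...,1],w[...,2]
    print(n,'table',np.nanmedian(z[(x>400)&(x<900)&(abs(y)<400)&(z<8)&(z>-10)]))
    # holder: yellow-ish, light
    b,g,r=p[...,0],p[...,1],p[...,2]
    m=(r>170)&(g>130)&(b<190)&(r-b>40)&(z>8)&(z<20)&(x>350)&(x<700)&(y<150)
    m=cv2.morphologyEx(m.astype(np.uint8),cv2.MORPH_OPEN,np.ones((2,2)))>0
    P=np.c_[x[m],y[m]].astype(np.float32); print('holder',len(P),cv2.minAreaRect(P) if len(P)>9 else 0, np.nanmedian(z[m]) if m.any() else 0)
    m=(z>40)&(z<52)&(x>350)&(x<620)&(y<0)&(y>-400)
    k,l,s,c=cv2.connectedComponentsWithStats(m.astype(np.uint8))
    for j in range(1,k):
        if s[j,4]>20:
            q=l==j; print('hub',s[j,4],c[j].round(),cv2.minAreaRect(np.c_[x[q],y[q]].astype(np.float32)),np.median(z[q]))
    m=(z>55)&(z<66)&(np.minimum(b,g)>150)&(x>450)&(x<800)&(y>0)&(y<400)
    if m.sum()>20:
        P=np.c_[x[m],y[m]]; print('bowl',len(P),cv2.minEnclosingCircle(P.astype(np.float32)))
E
python3 -c "
import cv2
a=cv2.imread('pics/scene0.png')[190:310,150:410];cv2.imwrite('pics/c.png',cv2.resize(a,None,fx=3,fy=3,interpolation=2))"
```

```text
scene table -0.914425371183313
holder 4265 ((513.1629028320312, -72.81668090820312), (470.5382385253906, 115.86712646484375), 75.38716888427734) 12.585198481509224
hub 115 [291. 216.] ((512.09375, -69.12504577636719), (17.645030975341797, 36.3624153137207), 76.17854309082031) 43.815514903038434
hub 129 [248. 231.] ((488.16912841796875, -160.41748046875), (17.827396392822266, 36.274959564208984), 76.31155395507812) 43.71505021209987
hub 143 [201. 248.] ((465.2089538574219, -252.82614135742188), (17.40328025817871, 39.23346710205078), 76.95872497558594) 43.84207439342856
bowl 356 ((527.922607421875, 207.87722778320312), 84.7885513305664)
side table -0.5326512494750659
holder 2039 ((499.808349609375, -79.41067504882812), (447.0440368652344, 131.08787536621094), 79.60250091552734) 12.90689290319051
hub 69 [368. 136.] ((462.763427734375, -248.89463806152344), (20.534337997436523, 35.58439254760742), 76.46000671386719) 43.60025354813126
hub 77 [357. 155.] ((485.98681640625, -156.81661987304688), (21.81501579284668, 34.8881721496582), 77.81018829345703) 44.035931952415126
hub 100 [343. 177.] ((510.4027099609375, -65.32485961914062), (20.822120666503906, 36.48897171020508), 76.64056396484375) 43.98799270765096
bowl 787 ((526.4077758789062, 211.61949157714844), 83.79903411865234)
wrist table 1.0596241665325863
holder 5016 ((530.1262817382812, -65.63896179199219), (402.984619140625, 176.32347106933594), 80.44918823242188) 15.078177135332737
hub 394 [190. 236.] ((512.1511840820312, -68.62893676757812), (19.431795120239258, 35.40288162231445), 76.68827819824219) 46.002531863408336
hub 186 [182. 294.] ((483.4766845703125, -159.02706909179688), (20.68004035949707, 26.1898193359375), 70.38056945800781) 46.006496258860466
bowl 760 ((527.5916748046875, 200.92965698242188), 80.84265899658203)
```

View pics/c.png

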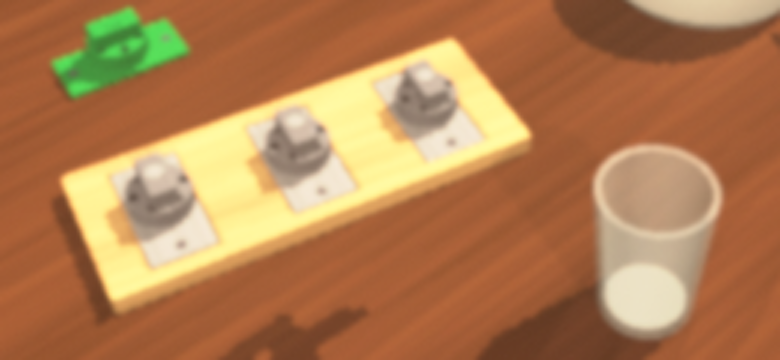

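The enlarged crop shows three identical rollers. Their hubs lie along holder x, at about (291,216), (248,231) and (201,248) in the full image. Measured from the three cameras, the hubs are near (512,-68), (487,-159) and (465,-251), and the holder's y axis points about 76° from world x. I'll hover over the first hub and refine with the wrist camera.

>>> {"name": "move_arm", "arguments": {"rows": [[[-10,-25,0],-0.12],[[-20,-50,10],-0.24],[[-30,-75,20],-0.36],[[-40,-100,30],-0.48],[[-50,-125,45],-0.6],[[-60,-145,60],-0.72],[[-68,-163,75],-0.84],[[-68,-163,90],-0.96],[[-68,-163,100],-1.08],[[-68,-163,110],-1.2],[[-68,-163,110],-1.325],[[-68,-163,110],-1.325],[[-68,-163,110],-1.325],[[-68,-163,110],-1.325]], "fingers": 30, "newtons": 20}}

```text
time_s: 1.32
tool_pos: [512.1, -68.1, 99.4]
tool_rot: [0.125, 0.992, 0.0, 0.0]
force: [-0.1, -0.4, -0.4]
gripper_width: 29.8
grasp_force: 0.0
```

```bash
cat >> h.py <<'E'
def look(name):
    o=bot.get_obs(); i=bot.camera_info('wrist'); p,d=bot.camera('wrist'); cv2.imwrite(f"pics/{name}.png",p)
    w=cloud('wrist',d,i); x,y,z=w[...,0],w[...,1],w[...,2]
    t=o['tool_pos']; M=R.from_quat(o['tool_rot']).as_matrix()
    print('t',o['time_s'],'tool',t.round(2),'tooly deg',np.degrees(np.arctan2(M[1,1],M[0,1])).round(2),'F',o['force'].round(2),'M',o['moment'].round(3),'w',o['gripper_width'],o['q'].round(2))
    m=(z>41)&(z<50)&(np.hypot(x-t[0],y-t[1])<150)
    k,l,s,c=cv2.connectedComponentsWithStats(m.astype(np.uint8))
    for j in range(1,k):
        if s[j,4]>100:
            q=l==j; r=cv2.minAreaRect(np.c_[x[q],y[q]].astype(np.float32))
            e=np.array([*r[0],0])-[t[0],t[1],0]
            print('hub',s[j,4],c[j].round(),np.round(r[0],1),np.round(r[1],1),round(r[2],1),'z',np.median(z[q]).round(1),'tool-frame offset',(M.T@e)[:2].round(1))
E
python3 - <<'E'
from h import *
look('w1')
E
```

```text
t 1.3167 tool [512.1  -68.1   99.41] tooly deg 75.65 F [-0.1  -0.37 -0.43] M [ 0.051  0.03  -0.053] w 29.838995773659146 [ 0.14  0.31 -0.15  2.05  0.07  0.78  1.27]
hub 1040 [320. 214.] [510.6 -68.6] [17.1 36.1] 76.2 z 45.8 tool-frame offset [ 1.3 -0.8]
hub 954 [202. 213.] [ 487.4 -160.5] [19.4 36.5] 77.5 z 45.8 tool-frame offset [  1.  -95.6]
```

View pics/w1.png

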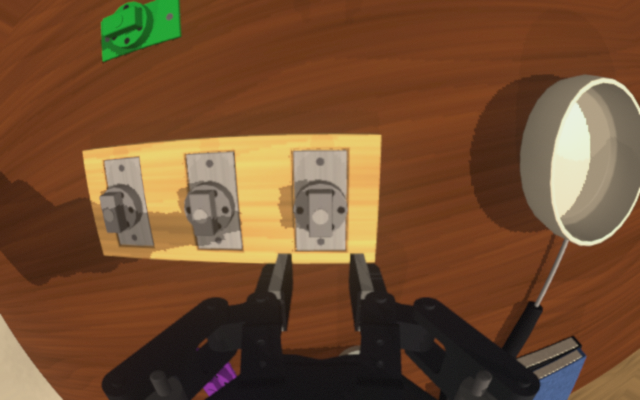

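The wrist view shows the hub at (320,214), centred between the fingers at (284,285) and (356,285), and the pockets' geometry is clear. Now I'll descend around the first hub.

>>> {"name": "move_arm", "arguments": {"rows": [[[1,-0.4,10],0],[[1,-0.4,22],0],[[1,-0.4,34],0],[[1,-0.4,44],0],[[1,-0.4,52],0],[[1,-0.4,58],0],[[1,-0.4,62],0],[[1,-0.4,64],0],[[1,-0.4,65],0],[[1,-0.4,65],0],[[1,-0.4,65],0]]}}

```text
time_s: 2.28
tool_pos: [511.1, -68.2, 34.5]
tool_rot: [0.123, 0.992, 0.0, 0.0]
force: [0.9, -0.4, 0.5]
gripper_width: 30.2
grasp_force: 0.0
```

>>> {"name": "move_arm", "arguments": {"rows": [[[0,0,0],0],[[0,0,0],0],[[0,0,0],0],[[0,0,0],0]], "fingers": 23}}

```text
time_s: 2.62
tool_pos: [511.0, -68.1, 34.4]
tool_rot: [0.123, 0.992, 0.0, 0.0]
force: [0.6, -1.0, 0.8]
gripper_width: 22.9
grasp_force: 0.0
```

```bash
python3 - <<'E'
from h import *
look('w2')
a=cv2.imread('pics/w2.png')[130:330,200:440];cv2.imwrite('pics/w2c.png',cv2.resize(a,None,fx=3,fy=3,interpolation=2))
E
```

```text
t 2.6167 tool [511.02 -68.15  34.39] tooly deg 75.92 F [ 0.62 -0.96  0.82] M [ 0.019 -0.008 -0.017] w 22.93185567339744 [ 0.13  0.41 -0.14  2.09  0.09  0.64  1.24]
hub 1451 [168. 250.] [ 487.5 -159.9] [19.2 36.2] 75.1 z 45.7 tool-frame offset [  0.4 -94.7]
hub 1882 [320. 255.] [511.2 -68.6] [18.2 37. ] 76.0 z 45.8 tool-frame offset [-0.3 -0.4]
```

View pics/w2c.png

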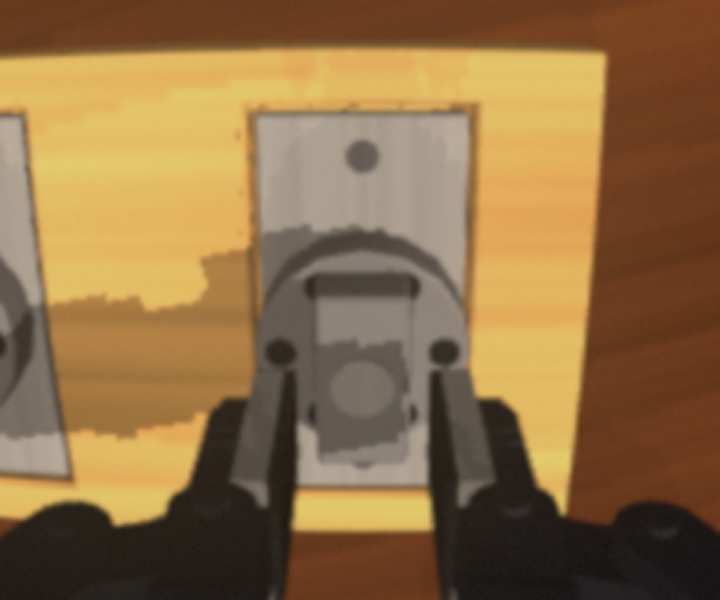

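The crop shows the hub (317–410, mid 363) centred between the pads (296 and 430, mid 363). I'll narrow the fingers in small steps, then turn.

>>> {"name": "move_arm", "arguments": {"rows": [[[0,0,0],0],[[0,0,0],0],[[0,0,0],0]], "fingers": 20.5}}

```text
time_s: 2.92
tool_pos: [510.9, -68.2, 34.2]
tool_rot: [0.123, 0.992, 0.0, -0.0]
force: [-0.4, 1.0, 0.2]
gripper_width: 20.5
grasp_force: 0.0
```

>>> {"name": "move_arm", "arguments": {"rows": [[[0,0,0],0],[[0,0,0],0],[[0,0,0],0]], "fingers": 19.3}}

```text
time_s: 3.17
tool_pos: [510.9, -68.2, 34.2]
tool_rot: [0.123, 0.992, 0.0, -0.0]
force: [0.2, 0.2, 0.6]
gripper_width: 18.8
grasp_force: 0.0
```

>>> {"name": "move_arm", "arguments": {"rows": [[[0,0,0],0.05],[[0,0,0],0.1],[[0,0,0],0.15],[[0,0,0],0.2],[[0,0,0],0.25],[[0,0,0],0.3],[[0,0,0],0.3]]}}

```text
time_s: 3.75
tool_pos: [510.9, -68.1, 34.2]
tool_rot: [0.271, 0.963, -0.0, -0.0]
force: [-0.3, -0.1, -0.3]
gripper_width: 18.9
grasp_force: 0.0
```

```bash
python3 - <<'E'
from h import *
look('w3')
E
```

```text
t 3.75 tool [510.89 -68.1   34.21] tooly deg 58.59 F [-0.26 -0.1  -0.26] M [0.05  0.033 0.004] w 18.937956268831893 [ 0.07  0.41 -0.07  2.1   0.05  0.64  0.99]
hub 1806 [319. 254.] [511.1 -68.6] [18.6 36.5] 76.1 z 45.8 tool-frame offset [-0.4 -0.3]
hub 1282 [182. 289.] [ 487.6 -160.2] [19.6 36.9] 77.4 z 45.7 tool-frame offset [-28.1 -90.8]
```

```bash
python3 - <<'E'
import cv2
a=cv2.imread('pics/w3.png')[130:330,200:440];cv2.imwrite('pics/w3c.png',cv2.resize(a,None,fx=3,fy=3,interpolation=2))
E
```

```text
(no output)
```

View pics/w3c.png

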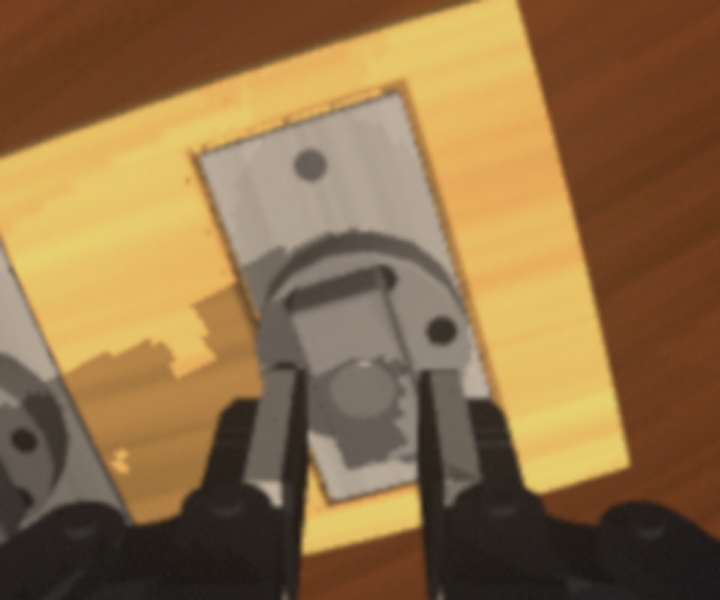

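The crop shows the hub unturned between the pads, so the pad tips may be sitting above it. I'll check tip height in the depth data.

```bash
python3 - <<'E'
from h import *
o=bot.get_obs(); i=bot.camera_info('wrist'); p,d=bot.camera('wrist'); w=cloud('wrist',d,i)
M=R.from_quat(o['tool_rot']).as_matrix(); L=(w-o['tool_pos'])@M
for r in range(246,300,5):
    print(r,[ (c,*L[r,c].round(1)) for c in (288,294,298,302,306,320,334,338,342,346,352)][0::1] if r in(251,256,261,271) else '')
f=(np.abs(L[...,1])<40)&(L[...,2]<-14)&(L[...,2]>-60)&(abs(L[...,0])<30)
for s in(-1,1):
    q=f&(L[...,1]*s>0); print(s,np.percentile(L[q],[0,2,50,98,100],axis=0).round(1))
i2=bot.camera_info('side');p,d=bot.camera('side');cv2.imwrite('pics/side1.png',p)
w=cloud('side',d,i2);L=(w-o['tool_pos'])@M
b=p.max(-1)<70
q=b&(abs(L[...,0])<25)&(abs(L[...,1])<40)&(L[...,2]<5)&(L[...,2]>-60)
print(q.sum(),np.percentile(L[q],[0,2,10,50,90,98,100],axis=0).round(1)); ys,xs=np.where(q);print(xs.min(),xs.max(),ys.min(),ys.max())
cv2.imwrite('pics/side1c.png',cv2.resize(p[110:230,280:430],None,fx=4,fy=4,interpolation=2))
E
```

```text
246 
251 [(288, np.float64(-3.4), np.float64(-20.0), np.float64(2.9)), (294, np.float64(-3.0), np.float64(-16.2), np.float64(2.1)), (298, np.float64(-3.4), np.float64(-13.9), np.float64(2.9)), (302, np.float64(3.3), np.float64(-10.5), np.float64(-10.2)), (306, np.float64(4.6), np.float64(-8.2), np.float64(-12.8)), (320, np.float64(5.1), np.float64(-0.4), np.float64(-13.7)), (334, np.float64(3.4), np.float64(7.4), np.float64(-10.5)), (338, np.float64(-3.2), np.float64(10.5), np.float64(2.7)), (342, np.float64(-2.9), np.float64(12.8), np.float64(1.9)), (346, np.float64(-3.4), np.float64(15.4), np.float64(2.9)), (352, np.float64(-2.9), np.float64(18.9), np.float64(2.0))]
256 [(288, np.float64(10.4), np.float64(-16.2), np.float64(-29.9)), (294, np.float64(10.1), np.float64(-13.3), np.float64(-29.3)), (298, np.float64(10.3), np.float64(-11.3), np.float64(-29.6)), (302, np.float64(7.3), np.float64(-9.7), np.float64(-23.9)), (306, np.float64(0.7), np.float64(-8.3), np.float64(-11.3)), (320, np.float64(1.6), np.float64(-0.4), np.float64(-12.9)), (334, np.float64(0.6), np.float64(7.4), np.flo
[... 1345 characters left out ...]
4(-8.8), np.float64(7.6), np.float64(-11.8)), (338, np.float64(-9.4), np.float64(9.9), np.float64(-10.8)), (342, np.float64(9.3), np.float64(9.7), np.float64(-42.5)), (346, np.float64(10.7), np.float64(11.3), np.float64(-44.9)), (352, np.float64(10.4), np.float64(14.1), np.float64(-44.4))]
276 
281 
286 
291 
296 
-1 [[-11.8 -23.5 -60. ]
 [ -9.7 -23.  -59.8]
 [  7.3 -13.4 -45.1]
 [ 11.1  -9.6 -26.6]
 [ 11.7  -0.4 -14.2]]
1 [[-11.5   1.2 -60. ]
 [ -9.3   9.3 -59.8]
 [  7.9  13.2 -45.3]
 [ 11.2  22.7 -26.3]
 [ 11.7  23.3 -14. ]]
139 [[ -9.9 -18.2 -59.7]
 [ -4.4 -11.1 -58.9]
 [ -1.1  -9.2 -55.7]
 [  5.5   9.  -42.8]
 [ 11.   25.2 -28.2]
 [ 13.3  26.5 -17.5]
 [ 20.6  27.2   3.9]]
335 352 155 185
```

View pics/side1c.png

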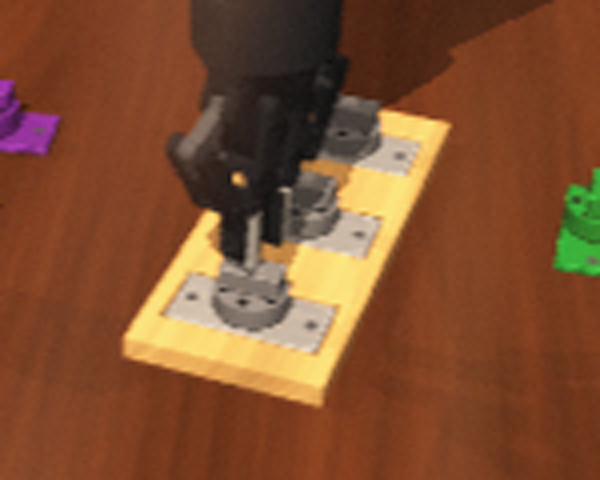

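The depth data says the finger ends are about 26 mm behind the reported TCP at this opening: rays pass freely beneath them, and the side view shows the tips above the hub. I'll realign, open slightly and descend in small, checked steps.

>>> {"name": "move_arm", "arguments": {"rows": [[[0,0,0],-0.1],[[0,0,0],-0.2],[[0,0,0],-0.3],[[0,0,0],-0.3],[[0,0,0],-0.3]], "fingers": 25}}

```text
time_s: 4.32
tool_pos: [510.8, -68.3, 34.2]
tool_rot: [0.124, 0.992, 0.0, -0.0]
force: [-0.0, -0.1, -0.1]
gripper_width: 24.7
grasp_force: 0.0
```

>>> {"name": "move_arm", "arguments": {"rows": [[[0,0,2],0],[[0,0,4],0],[[0,0,6],0],[[0,0,8],0],[[0,0,8],0]]}}

```text
time_s: 4.73
tool_pos: [510.6, -68.1, 25.7]
tool_rot: [0.123, 0.992, -0.0, -0.0]
force: [-0.3, -0.4, 0.3]
gripper_width: 25.2
grasp_force: 0.0
```

```bash
cat >> h.py <<'E'
def tips():
    o=bot.get_obs(); i=bot.camera_info('wrist'); p,d=bot.camera('wrist'); w=cloud('wrist',d,i)
    M=R.from_quat(o['tool_rot']).as_matrix(); L=(w-o['tool_pos'])@M
    for s in(-1,1):
        q=(abs(L[...,0]-10.5)<1)&(L[...,1]*s>8)&(L[...,1]*s<25)&(L[...,2]<-14)
        print('tip',s,'L z',np.percentile(L[q][:,2],[95,99,100]).round(1),'world z of tip',np.percentile(w[q][:,2],[0,1,5]).round(1),'inner y',np.percentile(L[q][:,1]*s,[0,2]).round(1))
E
python3 - <<'E'
from h import *
look('w4'); tips()
E
```

```text
t 4.7333 tool [510.6  -68.06  25.7 ] tooly deg 75.89 F [-0.3  -0.36  0.33] M [ 0.033 -0.002 -0.02 ] w 25.17108964925021 [ 0.12  0.42 -0.14  2.1   0.1   0.63  1.24]
hub 1567 [162. 257.] [ 487.6 -160.1] [19.1 36.4] 77.1 z 45.7 tool-frame offset [ -0.2 -94.9]
hub 2019 [320. 262.] [511.4 -68.4] [18.3 37.1] 74.8 z 45.7 tool-frame offset [-0.9 -0.1]
tip -1 L z [-31.  -26.4 -18.7] world z of tip [44.6 52.3 56.9] inner y [8.  8.2]
tip 1 L z [-31.1 -26.9 -19. ] world z of tip [44.9 52.8 57. ] inner y [8.  8.2]
```

The TCP is at 25.7 with no contact, which confirms the tips are about 26 mm higher than reported. I'll continue down.

>>> {"name": "move_arm", "arguments": {"rows": [[[-0.4,-0.2,2],0],[[-0.8,-0.2,4],0],[[-0.8,-0.2,6],0],[[-0.8,-0.2,8],0],[[-0.8,-0.2,10],0],[[-0.8,-0.2,12],0],[[-0.8,-0.2,12],0]]}}

```text
time_s: 5.42
tool_pos: [511.3, -68.5, 13.8]
tool_rot: [0.123, 0.992, -0.0, -0.0]
force: [-0.6, -0.2, -1.0]
gripper_width: 25.0
grasp_force: 0.0
```

```bash
python3 - <<'E'
from h import *
look('w5'); tips()
a=cv2.imread('pics/w5.png')[180:320,230:410];cv2.imwrite('pics/w5c.png',cv2.resize(a,None,fx=4,fy=4,interpolation=2))
E
```

```text
t 5.4167 tool [511.33 -68.51  13.77] tooly deg 75.91 F [-0.61 -0.18 -1.04] M [ 0.027  0.002 -0.032] w 25.02977740940163 [ 0.12  0.44 -0.14  2.1   0.1   0.6   1.24]
hub 1702 [153. 265.] [ 487.8 -160.1] [19.4 36.6] 76.4 z 45.7 tool-frame offset [  0.5 -94.6]
hub 2274 [321. 272.] [511.3 -68.6] [18.  36.9] 76.4 z 45.8 tool-frame offset [ 0.  -0.1]
hub 163 [350. 263.] [513.6 -56.1] [ 6.8 22.9] 58.5 z 45.5 tool-frame offset [ 0.8 12.5]
hub 148 [290. 259.] [501.3 -80.2] [13.1  5.9] 18.1 z 45.6 tool-frame offset [  6.9 -13.7]
tip -1 L z [-27.3 -17.2 -15.1] world z of tip [29.1 31.2 41.3] inner y [8.  8.2]
tip 1 L z [-26.5 -17.5 -14. ] world z of tip [28.  31.5 40.4] inner y [8.  8.2]
```

View pics/w5c.png

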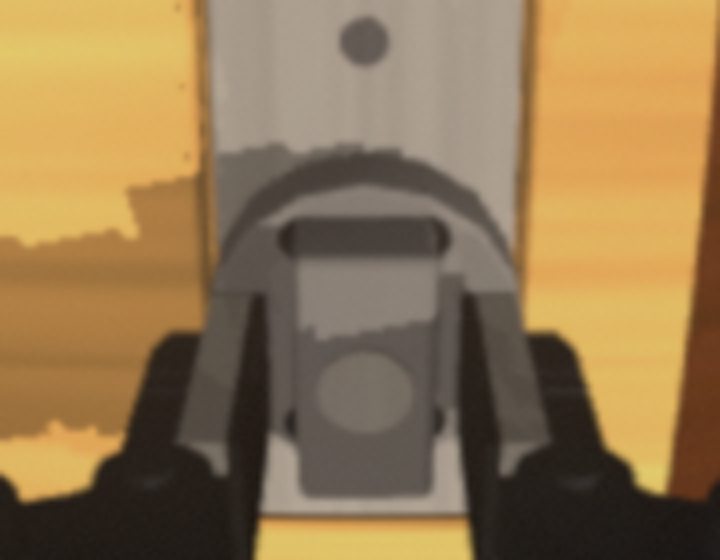

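The crop shows the pads now straddling the hub, with inner edges at about 262 and 467 and the hub at 297–438. Going down 4 more puts the tips at about 36, still clear of the wheel top at 31.

>>> {"name": "move_arm", "arguments": {"rows": [[[0,0,1],0],[[0,0,2],0],[[0,0,3],0],[[0,0,4],0],[[0,0,4],0]], "fingers": 22}}

```text
time_s: 5.93
tool_pos: [511.5, -68.6, 10.0]
tool_rot: [0.123, 0.992, -0.0, -0.0]
force: [0.3, 0.1, -0.5]
gripper_width: 22.0
grasp_force: 0.0
```

>>> {"name": "move_arm", "arguments": {"rows": [[[0,0,0],0],[[0,0,0],0],[[0,0,0],0]], "fingers": 20}}

```text
time_s: 6.18
tool_pos: [511.6, -68.5, 10.2]
tool_rot: [0.123, 0.992, 0.0, -0.0]
force: [-0.3, -0.2, -0.3]
gripper_width: 20.1
grasp_force: 0.0
```

>>> {"name": "move_arm", "arguments": {"rows": [[[0,0,0],0],[[0,0,0],0],[[0,0,0],0]], "fingers": 19.2}}

```text
time_s: 6.43
tool_pos: [511.6, -68.5, 10.2]
tool_rot: [0.123, 0.992, 0.0, 0.0]
force: [0.2, -0.1, 0.2]
gripper_width: 19.3
grasp_force: 0.0
```

>>> {"name": "move_arm", "arguments": {"rows": [[[0,0,0],0.04],[[0,0,0],0.08],[[0,0,0],0.12],[[0,0,0],0.16],[[0,0,0],0.2],[[0,0,0],0.24],[[0,0,0],0.28]]}}

```text
time_s: 7.02
tool_pos: [511.5, -68.5, 10.2]
tool_rot: [0.261, 0.965, 0.0, -0.0]
force: [-1.1, 0.3, -0.1]
gripper_width: 18.9
grasp_force: 0.4
```

```bash
python3 - <<'E'
from h import *
look('w6'); tips()
E
```

```text
t 7.0167 tool [511.55 -68.49  10.2 ] tooly deg 59.76 F [-1.13  0.31 -0.1 ] M [0.097 0.082 0.011] w 18.94972607003273 [ 0.06  0.45 -0.06  2.11  0.05  0.59  1.  ]
hub 2856 [320. 273.] [510.6 -65.6] [38.1 38.8] 6.8 z 45.8 tool-frame offset [2.3 2. ]
hub 1317 [163. 304.] [ 486.6 -159.8] [19.6 34.6] 75.9 z 45.7 tool-frame offset [-24.5 -91.4]
tip -1 L z [-28.  -20.9 -15.4] world z of tip [25.6 31.1 38.2] inner y [8.  8.2]
tip 1 L z [-24.1 -20.9 -14.6] world z of tip [24.8 31.1 34.3] inner y [8.  8.3]
```

Contact is light. I'll continue the turn to about 1.0 rad.

>>> {"name": "move_arm", "arguments": {"rows": [[[0,0,0],0.06],[[0,0,0],0.12],[[0,0,0],0.18],[[0,0,0],0.24],[[0,0,0],0.3],[[0,0,0],0.36],[[0,0,0],0.42],[[0,0,0],0.48],[[0,0,0],0.54],[[0,0,0],0.6],[[0,0,0],0.66],[[0,0,0],0.72]]}}

```text
time_s: 8.12
tool_pos: [511.4, -68.6, 10.2]
tool_rot: [0.584, 0.812, -0.0, -0.0]
force: [-1.0, -0.1, 0.9]
gripper_width: 19.7
grasp_force: 0.6
```

```bash
python3 - <<'E'
from h import *
look('w7')
E
```

```text
t 8.1167 tool [511.45 -68.62  10.2 ] tooly deg 18.54 F [-1.01 -0.15  0.93] M [-0.104  0.208  0.027] w 19.721321036018654 [-0.09  0.45  0.12  2.12 -0.1   0.58  0.42]
hub 2880 [320. 273.] [512.9 -65.8] [38.9 38.6] 56.8 z 45.9 tool-frame offset [2.2 2.3]
hub 192 [234. 372.] [ 481.7 -158.6] [19.6  7.1] 62.3 z 45.6 tool-frame offset [-75.8 -56.8]
```

>>> {"name": "move_arm", "arguments": {"rows": [[[0,0,0],0],[[0,0,0],0]], "fingers": 27}}

```text
time_s: 8.33
tool_pos: [511.7, -68.4, 10.2]
tool_rot: [0.582, 0.813, 0.0, 0.0]
force: [0.2, -0.7, -0.5]
gripper_width: 27.0
grasp_force: 0.0
```

```bash
python3 - <<'E'
from h import *
look('w8')
E
```

```text
t 8.3333 tool [511.71 -68.44  10.23] tooly deg 18.8 F [ 0.15 -0.71 -0.47] M [0.006 0.092 0.049] w 27.022065879214523 [-0.09  0.45  0.12  2.12 -0.1   0.58  0.43]
hub 2339 [319. 275.] [511.3 -68.3] [18.4 36.3] 21.4 z 45.9 tool-frame offset [ 0.3 -0.3]
hub 306 [282. 268.] [497.1 -71.6] [13.3 22.5] 56.7 z 46.0 tool-frame offset [  1.7 -14.9]
hub 301 [359. 268.] [525.6 -61.8] [22.2 13.4] 70.9 z 46.3 tool-frame offset [ 1.8 15.3]
hub 290 [231. 371.] [ 480.8 -158.2] [18.9 10.3] 68.1 z 45.8 tool-frame offset [-75.  -58.2]
```

The first wheel turned from 76° to 21° (0.95 rad) with no lasting torque, so it looks free. Next is the middle one.

>>> {"name": "move_arm", "arguments": {"rows": [[[0,0,6],0],[[0,0,0],0]], "fingers": 500}}

```text
out of range
```

That call was a slip: +6 would have been downward. It was refused whole, so nothing moved. Here is the proper lift.

>>> {"name": "move_arm", "arguments": {"rows": [[[0,0,-6],0],[[0,0,-14],0],[[0,0,-24],0],[[0,0,-34],-0.1],[[0,0,-38],-0.2],[[0,0,-38],-0.3],[[0,0,-38],-0.4],[[0,0,-38],-0.52],[[0,0,-38],-0.64],[[0,0,-38],-0.76],[[0,0,-38],-0.88],[[0,0,-38],-0.995],[[0,0,-38],-0.995],[[0,0,-38],-0.995]]}}

```text
time_s: 9.55
tool_pos: [511.9, -68.9, 49.0]
tool_rot: [0.127, 0.992, -0.0, 0.0]
force: [0.0, -0.8, 0.5]
gripper_width: 27.1
grasp_force: 0.0
```

>>> {"name": "move_arm", "arguments": {"rows": [[[0,-15,0],0],[[0.5,-35,0],0],[[0.9,-55,0],0],[[0.9,-75,0],0],[[0.9,-88,0],0],[[0.9,-94.8,0],0],[[0.9,-94.8,0],0],[[0.9,-94.8,0],0]]}}

```text
time_s: 10.22
tool_pos: [487.4, -159.8, 48.4]
tool_rot: [0.126, 0.992, 0.0, 0.0]
force: [0.8, 0.5, -0.4]
gripper_width: 26.8
grasp_force: 0.0
```

```bash
python3 - <<'E'
from h import *
look('w9')
E
```

```text
t 10.2167 tool [ 487.45 -159.76   48.42] tooly deg 75.52 F [ 0.76  0.46 -0.36] M [-0.041  0.001  0.036] w 26.807687826390683 [ 0.26  0.38 -0.09  2.1   0.05  0.67  1.46]
hub 1327 [176. 242.] [ 464.2 -252.3] [19.1 36.6] 76.6 z 45.8 tool-frame offset [ -0.6 -95.5]
hub 1636 [320. 244.] [ 487.2 -160.4] [18.2 35.7] 75.1 z 45.8 tool-frame offset [ 0.1 -0.7]
hub 1338 [463. 242.] [510.8 -68.8] [19.4 36.7] 21.0 z 45.6 tool-frame offset [ 0.1 93.9]
```

>>> {"name": "move_arm", "arguments": {"rows": [[[0,-0.4,6],0],[[0,-0.4,14],0],[[0,-0.4,22],0],[[0,-0.4,28],0],[[0,-0.4,33],0],[[0,-0.4,36],0],[[0,-0.4,38],0],[[0,-0.4,38],0]], "fingers": 25}}

```text
time_s: 10.93
tool_pos: [486.9, -160.5, 9.7]
tool_rot: [0.125, 0.992, 0.0, -0.0]
force: [0.8, 0.6, 0.1]
gripper_width: 25.2
grasp_force: 0.0
```

```bash
python3 - <<'E'
from h import *
look('w10')
E
```

```text
t 10.9333 tool [ 486.92 -160.45    9.75] tooly deg 75.63 F [0.85 0.57 0.11] M [ 0.018 -0.005 -0.049] w 25.21741892928864 [ 0.26  0.45 -0.08  2.11  0.06  0.59  1.45]
hub 1719 [151. 271.] [ 464.2 -252.2] [19.2 36.6] 76.1 z 45.7 tool-frame offset [ -0.8 -94.6]
hub 1710 [491. 272.] [510.9 -69.1] [20.4 36.2] 21.6 z 45.6 tool-frame offset [-0.6 94.4]
hub 2318 [321. 277.] [ 487.4 -160.4] [18.3 36.5] 75.8 z 45.8 tool-frame offset [-0.5  0.2]
hub 308 [283. 268.] [ 481.4 -174. ] [22.6 13.9] 23.7 z 46.1 tool-frame offset [  2.  -14.4]
hub 290 [357. 268.] [ 488.8 -146.7] [13.7 22.8] 38.8 z 46.1 tool-frame offset [ 1.6 13.8]
```

>>> {"name": "move_arm", "arguments": {"rows": [[[-0.4,0.2,0],0],[[-0.4,0.2,0],0],[[-0.4,0.2,0],0]], "fingers": 21}}

```text
time_s: 11.23
tool_pos: [487.7, -160.5, 10.5]
tool_rot: [0.125, 0.992, -0.0, 0.0]
force: [-0.6, 0.5, -0.8]
gripper_width: 20.9
grasp_force: 0.0
```

>>> {"name": "move_arm", "arguments": {"rows": [[[0,0,0],0],[[0,0,0],0],[[0,0,0],0]], "fingers": 19.3}}

```text
time_s: 11.48
tool_pos: [487.6, -160.4, 10.3]
tool_rot: [0.125, 0.992, 0.0, 0.0]
force: [0.7, 0.2, -0.5]
gripper_width: 19.4
grasp_force: 0.0
```

>>> {"name": "move_arm", "arguments": {"rows": [[[0,0,0],0.04],[[0,0,0],0.08],[[0,0,0],0.12],[[0,0,0],0.16],[[0,0,0],0.2]]}}

```text
time_s: 11.9
tool_pos: [487.6, -160.5, 10.3]
tool_rot: [0.224, 0.975, -0.0, 0.0]
force: [-1.4, 0.3, 0.6]
gripper_width: 19.3
grasp_force: 7.3
```

```bash
python3 - <<'E'
from h import *
look('w11')
E
```

```text
t 11.9 tool [ 487.57 -160.47   10.26] tooly deg 64.07 F [-1.4   0.26  0.56] M [-0.058  0.055  0.22 ] w 19.331181561966584 [ 0.22  0.44 -0.03  2.11  0.02  0.58  1.29]
hub 1934 [495. 239.] [510.9 -68.9] [19.7 35.9] 21.5 z 45.6 tool-frame offset [19.1 92.5]
hub 2843 [320. 274.] [ 487.3 -157.3] [39.8 38.7] 10.5 z 45.8 tool-frame offset [1.6 2.7]
hub 1543 [161. 297.] [ 464.4 -252.3] [19.6 36.7] 76.2 z 45.7 tool-frame offset [-19.3 -92.8]
```

The moment about z is 0.22 N m and the pads read 7.3 N, so the middle roller drags. I'll finish its turn.

>>> {"name": "move_arm", "arguments": {"rows": [[[0,0,0],0.05],[[0,0,0],0.1],[[0,0,0],0.15],[[0,0,0],0.2],[[0,0,0],0.25],[[0,0,0],0.3],[[0,0,0],0.35],[[0,0,0],0.4],[[0,0,0],0.45],[[0,0,0],0.5],[[0,0,0],0.55],[[0,0,0],0.6],[[0,0,0],0.65],[[0,0,0],0.7],[[0,0,0],0.75],[[0,0,0],0.8]]}}

```text
time_s: 13.28
tool_pos: [487.7, -160.3, 10.3]
tool_rot: [0.586, 0.81, 0.0, 0.0]
force: [0.3, 0.7, 0.8]
gripper_width: 19.1
grasp_force: 7.3
```

```bash
python3 - <<'E'
from h import *
look('w12')
E
```

```text
t 13.2833 tool [ 487.66 -160.34   10.26] tooly deg 18.27 F [0.3  0.69 0.76] M [ 0.094 -0.054  0.25 ] w 19.13801974120497 [ 0.05  0.45  0.18  2.13 -0.14  0.58  0.64]
hub 3152 [435. 115.] [511.  -68.9] [18.6 36.3] 21.2 z 45.8 tool-frame offset [79.5 50.9]
hub 2838 [320. 274.] [ 490.  -157.8] [38.9 39. ] 54.1 z 45.9 tool-frame offset [1.7 3. ]
hub 192 [234. 372.] [ 457.6 -250.1] [19.8  7.3] 62.6 z 45.7 tool-frame offset [-75.8 -56.7]
```

>>> {"name": "move_arm", "arguments": {"rows": [[[0,0,0],0],[[0,0,0],0],[[0,0,-3],0],[[0,0,-10],0],[[0,0,-20],0],[[0,0,-30],0],[[0,0,-38],0],[[0,0,-38],-0.12],[[0,0,-38],-0.24],[[0,0,-38],-0.36],[[0,0,-38],-0.48],[[0,0,-38],-0.6],[[0,0,-38],-0.72],[[0,0,-38],-0.84],[[0,0,-38],-0.96],[[0,0,-38],-1.0],[[0,0,-38],-1.0],[[0,0,-38],-1.0]], "fingers": 27}}

```text
time_s: 14.83
tool_pos: [487.7, -160.7, 48.9]
tool_rot: [0.126, 0.992, -0.0, 0.0]
force: [-0.4, 0.1, 0.4]
gripper_width: 26.9
grasp_force: 0.0
```

```bash
python3 - <<'E'
from h import *
look('w13')
E
```

```text
t 14.8333 tool [ 487.72 -160.7    48.89] tooly deg 75.5 F [-0.39  0.1   0.42] M [-0.066  0.023 -0.052] w 26.92381881924043 [ 0.23  0.38 -0.04  2.1   0.03  0.67  1.49]
hub 1334 [177. 241.] [ 464.4 -252.3] [19.4 36.6] 77.1 z 45.8 tool-frame offset [ -0.4 -94.5]
hub 1667 [321. 244.] [ 487.7 -160.9] [18.9 36.5] 23.5 z 45.7 tool-frame offset [-0.  -0.2]
hub 1327 [464. 241.] [510.9 -68.8] [19.  36.7] 21.3 z 45.6 tool-frame offset [ 0.6 94.7]
```

B held 0.25 N m and turned 0.92 rad. Next is the third roller, which must also be turned.

>>> {"name": "move_arm", "arguments": {"rows": [[[0,-15,0],0],[[0,-35,0],0],[[0,-55,0],0],[[0,-75,0],0],[[0,-88,0],0],[[0,-94.6,0],0],[[0,-94.6,0],0],[[0,-94.6,0],0]]}}

```text
time_s: 15.55
tool_pos: [464.3, -251.6, 48.3]
tool_rot: [0.125, 0.992, 0.0, 0.0]
force: [0.6, 0.3, -0.5]
gripper_width: 27.0
grasp_force: 0.0
```

```bash
python3 - <<'E'
from h import *
look('w14')
E
```

```text
t 15.55 tool [ 464.27 -251.57   48.28] tooly deg 75.59 F [ 0.56  0.33 -0.48] M [ 0.026  0.004 -0.05 ] w 27.01816782064009 [ 0.39  0.4  -0.02  2.07  0.01  0.68  1.68]
hub 1597 [319. 244.] [ 463.8 -253. ] [17.7 35.8] 76.3 z 45.8 tool-frame offset [ 0.1 -1.5]
hub 1333 [463. 242.] [ 487.5 -161.2] [19.5 36.3] 23.4 z 45.6 tool-frame offset [ 0.  93.3]
```

>>> {"name": "move_arm", "arguments": {"rows": [[[0,-1,6],0],[[0,-1,14],0],[[0,-1,22],0],[[0,-1,28],0],[[0,-1,33],0],[[0,-1,36],0],[[0,-1,38],0],[[0,-1,38],0]], "fingers": 25}}

```text
time_s: 16.27
tool_pos: [463.7, -253.0, 9.8]
tool_rot: [0.125, 0.992, 0.0, -0.0]
force: [-0.1, 0.5, -0.1]
gripper_width: 24.8
grasp_force: 0.0
```

```bash
python3 - <<'E'
from h import *
look('w15')
E
```

```text
t 16.2667 tool [ 463.66 -252.96    9.77] tooly deg 75.63 F [-0.11  0.49 -0.07] M [-0.004  0.016  0.022] w 24.826832329818707 [ 0.4   0.46 -0.02  2.08  0.02  0.6   1.68]
hub 1714 [491. 271.] [ 487.4 -161.3] [20.1 36.4] 23.1 z 45.6 tool-frame offset [-0.2 94.7]
hub 2302 [322. 277.] [ 464.1 -252.5] [18. 37.] 74.9 z 45.8 tool-frame offset [-0.3  0.5]
hub 300 [283. 268.] [ 458.2 -266.4] [22.6 13.9] 23.4 z 45.9 tool-frame offset [  1.9 -14.4]
hub 289 [357. 268.] [ 464.9 -238.9] [14.  22.1] 36.1 z 46.1 tool-frame offset [ 2.3 14. ]
```

>>> {"name": "move_arm", "arguments": {"rows": [[[-0.3,0.5,0],0],[[-0.3,0.5,0],0],[[-0.3,0.5,0],0]], "fingers": 21}}

```text
time_s: 16.57
tool_pos: [464.4, -252.7, 10.5]
tool_rot: [0.125, 0.992, -0.0, 0.0]
force: [-0.8, -0.4, -1.0]
gripper_width: 21.3
grasp_force: 0.0
```

>>> {"name": "move_arm", "arguments": {"rows": [[[0,0,0],0],[[0,0,0],0],[[0,0,0],0]], "fingers": 19.3}}

```text
time_s: 16.82
tool_pos: [464.2, -252.7, 10.3]
tool_rot: [0.125, 0.992, -0.0, 0.0]
force: [0.3, -0.8, 0.1]
gripper_width: 19.2
grasp_force: 0.0
```

>>> {"name": "move_arm", "arguments": {"rows": [[[0,0,0],0.04],[[0,0,0],0.08],[[0,0,0],0.12],[[0,0,0],0.16],[[0,0,0],0.2],[[0,0,0],0.25],[[0,0,0],0.3],[[0,0,0],0.35],[[0,0,0],0.4],[[0,0,0],0.46],[[0,0,0],0.52],[[0,0,0],0.58],[[0,0,0],0.64],[[0,0,0],0.7],[[0,0,0],0.76],[[0,0,0],0.82],[[0,0,0],0.88],[[0,0,0],0.94],[[0,0,0],1.0]]}}

```text
time_s: 18.4
tool_pos: [464.3, -252.5, 10.2]
tool_rot: [0.587, 0.81, 0.0, -0.0]
force: [1.6, 1.7, -0.2]
gripper_width: 19.2
grasp_force: 0.4
```

```bash
python3 - <<'E'
from h import *
look('w16')
E
```

```text
t 18.4 tool [ 464.29 -252.49   10.22] tooly deg 18.17 F [ 1.57  1.7  -0.22] M [ 0.125 -0.018  0.   ] w 19.241692414933713 [ 0.18  0.47  0.24  2.09 -0.19  0.59  0.87]
hub 3181 [435. 115.] [ 487.6 -161. ] [18.7 36.3] 23.1 z 45.8 tool-frame offset [79.6 50.7]
hub 2879 [320. 274.] [ 466.1 -249.8] [39.1 38.6] 55.4 z 45.9 tool-frame offset [1.9 2.6]
```

>>> {"name": "move_arm", "arguments": {"rows": [[[0,0,0],0],[[0,0,0],0],[[0,0,-3],0],[[0,0,-10],0],[[0,0,-20],0],[[0,0,-30],0],[[0,0,-38],0],[[0,0,-38],0],[[0,0,-38],0]], "fingers": 27}}

```text
time_s: 19.2
tool_pos: [464.7, -252.7, 49.0]
tool_rot: [0.585, 0.811, 0.0, 0.001]
force: [-0.0, 1.4, -0.1]
gripper_width: 27.0
grasp_force: 0.0
```

```bash
python3 - <<'E'
from h import *
look('w17')
E
```

```text
t 19.2 tool [ 464.73 -252.73   49.01] tooly deg 18.35 F [-0.02  1.35 -0.07] M [ 0.035  0.002 -0.045] w 27.02412184576819 [ 0.16  0.41  0.26  2.08 -0.17  0.67  0.85]
hub 1996 [411. 112.] [ 487.8 -161.2] [18.8 36.1] 23.1 z 45.8 tool-frame offset [79.6 50.7]
hub 1614 [319. 242.] [ 464.2 -252.5] [17.9 36.8] 20.1 z 45.9 tool-frame offset [ 0.4 -0.5]
```

C is free, and all three wheels are now turned 0.92 rad or more. I'll return to B, aligned with its hub at 23°, to take it out.

>>> {"name": "move_arm", "arguments": {"rows": [[[13,8,0],-0.03],[[32,20,0],-0.06],[[50,32,0],-0.085],[[66,42,0],-0.085],[[76,48,0],-0.085],[[79.6,50.7,0],-0.085],[[79.6,50.7,0],-0.085],[[79.6,50.7,0],-0.085]]}}

```text
time_s: 19.92
tool_pos: [487.1, -161.7, 48.1]
tool_rot: [0.551, 0.835, -0.0, -0.0]
force: [0.5, 0.4, 0.5]
gripper_width: 26.5
grasp_force: 0.0
```

```bash
python3 - <<'E'
from h import *
look('w18')
E
```

```text
t 19.9167 tool [ 487.11 -161.73   48.12] tooly deg 23.2 F [0.49 0.44 0.5 ] M [-0.03  -0.013  0.01 ] w 26.518391539189114 [ 0.    0.39  0.23  2.11 -0.14  0.66  0.73]
hub 1962 [424. 120.] [511.1 -68.9] [18.6 36.4] 21.7 z 45.8 tool-frame offset [75.9 58.6]
hub 1628 [322. 243.] [ 488.1 -160.4] [17.8 36.8] 22.4 z 45.9 tool-frame offset [0.9 1.4]
```

>>> {"name": "move_arm", "arguments": {"rows": [[[0.5,1,6],0],[[0.5,1,14],0],[[0.5,1,22],0],[[0.5,1,28],0],[[0.5,1,33],0],[[0.5,1,36],0],[[0.5,1,38.5],0],[[0.5,1,38.5],0],[[0.5,1,38.5],0]], "fingers": 25}}

```text
time_s: 20.72
tool_pos: [488.1, -160.3, 9.7]
tool_rot: [0.55, 0.835, -0.0, -0.0]
force: [-0.2, 0.3, 1.0]
gripper_width: 24.9
grasp_force: 0.0
```

```bash
python3 - <<'E'
from h import *
look('w19')
E
```

```text
t 20.7167 tool [ 488.07 -160.34    9.72] tooly deg 23.2 F [-0.16  0.31  1.04] M [ 0.049 -0.025  0.016] w 24.91807139595195 [ 0.02  0.45  0.21  2.13 -0.17  0.58  0.75]
hub 3058 [448. 126.] [511.2 -68.7] [18.9 36.2] 20.5 z 45.8 tool-frame offset [75.1 57.3]
hub 2307 [320. 276.] [ 487.8 -160.4] [18.3 36.3] 23.6 z 45.8 tool-frame offset [ 0.  -0.3]
hub 290 [283. 268.] [ 474.7 -164.3] [13.6 22.6] 60.4 z 46.1 tool-frame offset [  1.7 -13.8]
hub 282 [357. 268.] [ 500.5 -153. ] [22.6 13.6] 75.8 z 46.0 tool-frame offset [ 1.9 14.3]
hub 355 [232. 371.] [ 464.6 -250.6] [34.5  9.4] 73.6 z 46.1 tool-frame offset [-73.7 -57.2]
```

>>> {"name": "move_arm", "arguments": {"rows": [[[0,-0.3,0],0],[[0,-0.3,0],0],[[0,-0.3,0],0]], "fingers": 20.5}}

```text
time_s: 21.02
tool_pos: [487.9, -160.4, 9.9]
tool_rot: [0.55, 0.835, 0.0, 0.0]
force: [-0.6, -0.1, 0.3]
gripper_width: 20.2
grasp_force: 0.0
```

>>> {"name": "move_arm", "arguments": {"rows": [[[0,0,0],0],[[0,0,0],0],[[0,0,0],0]], "fingers": 19}}

```text
time_s: 21.27
tool_pos: [487.8, -160.4, 9.8]
tool_rot: [0.55, 0.835, 0.0, 0.0]
force: [-1.3, -0.5, 0.9]
gripper_width: 19.1
grasp_force: 0.0
```

>>> {"name": "move_arm", "arguments": {"rows": [[[0,0,0],0],[[0,0,0],0],[[0,0,0],0]], "fingers": 18.4}}

```text
time_s: 21.52
tool_pos: [487.8, -160.4, 9.7]
tool_rot: [0.55, 0.835, -0.0, -0.0]
force: [0.4, 0.6, 0.7]
gripper_width: 18.4
grasp_force: 0.0
```

>>> {"name": "move_arm", "arguments": {"rows": [[[0,0,0],0],[[0,0,0],0],[[0,0,0],0]], "fingers": 17.8}}

```text
time_s: 21.77
tool_pos: [487.7, -160.4, 9.7]
tool_rot: [0.55, 0.835, -0.0, -0.0]
force: [-0.7, -0.1, 1.1]
gripper_width: 18.2
grasp_force: 4.2
```

>>> {"name": "move_arm", "arguments": {"rows": [[[0,0,0],0],[[0,0,0],0],[[0,0,0],0]], "fingers": 16.5}}

```text
time_s: 22.02
tool_pos: [487.7, -160.4, 9.7]
tool_rot: [0.551, 0.835, -0.0, -0.0]
force: [-0.7, 0.1, 3.0]
gripper_width: 17.7
grasp_force: 20.3
```

Clamped evenly. I'll raise the grip moderately and lift slowly.

>>> {"name": "move_arm", "arguments": {"rows": [[[0,0,0],0],[[0,0,-0.5],0],[[0,0,-1.5],0],[[0,0,-3],0],[[0,0,-5],0],[[0,0,-7],0]], "fingers": 14, "newtons": 35}}

```text
time_s: 22.52
tool_pos: [487.7, -160.4, 16.8]
tool_rot: [0.55, 0.835, -0.0, -0.0]
force: [-0.1, 0.1, -2.8]
gripper_width: 17.2
grasp_force: 35.1
```

```bash
python3 - <<'E'
from h import *
look('w20')
E
```

```text
t 22.5167 tool [ 487.73 -160.36   16.83] tooly deg 23.2 F [-0.05  0.09 -2.81] M [ 0.006  0.043 -0.042] w 17.18809094539356 [ 0.02  0.44  0.21  2.12 -0.16  0.59  0.75]
hub 2796 [443. 125.] [511.3 -68.7] [19.  36.2] 21.6 z 45.8 tool-frame offset [74.9 57.8]
hub 267 [321. 242.] [ 480.9 -144.4] [17.7  2.2] 25.6 z 45.8 tool-frame offset [17.3  0. ]
hub 198 [236. 371.] [ 467.6 -257.3] [29.7  6.1] 72.1 z 46.1 tool-frame offset [-81.2 -56.7]
```

The roller is lifted and weighs 2.8 N on the wrist. I'll raise it, then carry it to the bowl.

>>> {"name": "move_arm", "arguments": {"rows": [[[0,0,-6],0],[[0,0,-16],0],[[0,0,-28],0],[[0,0,-42],0],[[0,0,-56],0],[[0,0,-70],0],[[0,0,-82],0],[[0,0,-92],0],[[0,0,-98],0],[[0,0,-100],0]]}}

```text
time_s: 23.4
tool_pos: [488.3, -160.5, 118.0]
tool_rot: [0.55, 0.835, 0.0, 0.001]
force: [0.3, 0.6, -3.0]
gripper_width: 16.9
grasp_force: 35.2
```

>>> {"name": "move_arm", "arguments": {"rows": [[[5,3,0],0],[[16,9,0],0],[[32,18,0],0],[[54,30,0],0],[[79,44,0],0],[[104,58,0],0],[[129,72,0],0],[[154,86,0],0],[[179,100,0],0],[[204,114,0],0],[[229,128,0],0],[[254,142,0],0],[[276,155,0],0],[[294,165,0],0],[[308,172,0],0],[[317,177,0],0],[[322,180,0],0],[[323,181,0],0],[[323,181,0],0]]}}

```text
time_s: 24.98
tool_pos: [526.8, 207.3, 116.4]
tool_rot: [0.551, 0.835, -0.0, -0.0]
force: [0.0, -0.7, -2.7]
gripper_width: 16.6
grasp_force: 35.1
```

```bash
python3 - <<'E'
from h import *
from scipy.optimize import least_squares
look('w21')
for n in('scene','side','wrist'):
    i=bot.camera_info(n);p,d=bot.camera(n);cv2.imwrite(f'pics/{n}9.png',p);w=cloud(n,d,i);x,y,z=w[...,0],w[...,1],w[...,2]
    m=(z>57)&(z<64)&(p.min(-1)>120)&(np.hypot(x-527,y-208)<105)&(np.hypot(x-527,y-208)>60)
    P=np.c_[x[m],y[m]]
    f=least_squares(lambda c:np.hypot(P[:,0]-c[0],P[:,1]-c[1])-84,[527,208],loss='soft_l1')
    th=np.degrees(np.arctan2(P[:,1]-f.x[1],P[:,0]-f.x[0]));print(n,len(P),f.x.round(1),np.histogram(th,8,(-180,180))[0])
E
```

```text
t 24.9833 tool [526.78 207.29 116.37] tooly deg 23.19 F [ 0.03 -0.7  -2.65] M [-0.017 -0.043  0.002] w 16.57571446317131 [-0.57  0.35  0.1   1.94 -0.05  0.85 -0.04]
hub 362 [242. 240.] [472.6 162.6] [ 19.1 101. ] 40.5 z 45.6 tool-frame offset [-19.8 -67.4]
hub 240 [409. 226.] [599.3 227. ] [10.4 77. ] 14.7 z 45.6 tool-frame offset [-10.4  74.5]
scene 279 [525.1 210.4] [32 42 50 53 39 33  0 30]
side 608 [526.6 208.2] [ 68  14   0  54  92 133 147 100]
wrist 2827 [528.8 205. ] [428 192   0  81 394 539 651 542]
```

View pics/wrist9.png

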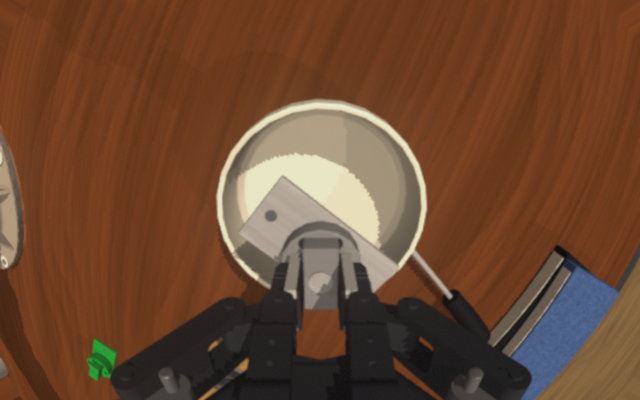

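The wrist view shows the roller held level over the bowl, with the plate at about (320,240) and the bowl rim centred near (322,200). The fitted centre of about (527,208) matches the tool position. I'll lower it.

>>> {"name": "move_arm", "arguments": {"rows": [[[0,0,6],0],[[0,0,16],0],[[0,0,30],0],[[0,0,45],0],[[0,0,60],0],[[0,0,73],0],[[0,0,84],0],[[0,0,92],0],[[0,0,97],0],[[0,0,100],0],[[0,0,102],0],[[0,0,102],0],[[0,0,102],0]]}}

```text
time_s: 26.27
tool_pos: [527.1, 207.9, 15.1]
tool_rot: [0.55, 0.835, 0.0, 0.0]
force: [0.4, 0.4, -2.1]
gripper_width: 16.8
grasp_force: 35.1
```

>>> {"name": "move_arm", "arguments": {"rows": [[[0,0,1],0],[[0,0,2],0],[[0,0,3],0],[[0,0,4],0],[[0,0,4],0]]}}

```text
time_s: 26.68
tool_pos: [526.8, 207.8, 10.6]
tool_rot: [0.55, 0.835, -0.0, -0.0]
force: [-0.4, -0.7, -2.3]
gripper_width: 17.1
grasp_force: 35.1
```

>>> {"name": "move_arm", "arguments": {"rows": [[[0,0,0.7],0],[[0,0,1.4],0],[[0,0,2],0],[[0,0,2],0]]}}

```text
time_s: 27.02
tool_pos: [526.8, 207.8, 8.6]
tool_rot: [0.55, 0.835, -0.0, -0.0]
force: [-0.3, 1.0, -2.6]
gripper_width: 17.1
grasp_force: 35.1
```

>>> {"name": "move_arm", "arguments": {"rows": [[[0,0,0.4],0],[[0,0,0.8],0],[[0,0,0.8],0]]}}

```text
time_s: 27.27
tool_pos: [526.9, 207.8, 7.9]
tool_rot: [0.55, 0.835, 0.0, -0.0]
force: [0.8, 0.2, -2.3]
gripper_width: 16.9
grasp_force: 35.2
```

>>> {"name": "move_arm", "arguments": {"rows": [[[0,0,0.4],0],[[0,0,0.8],0],[[0,0,0.8],0]]}}

```text
time_s: 27.52
tool_pos: [527.0, 207.8, 7.8]
tool_rot: [0.55, 0.835, 0.0, -0.0]
force: [-4.3, -1.0, 11.7]
gripper_width: 17.1
grasp_force: 36.9
```

It is touching the bowl floor. I'll ease off, release gently and withdraw.

>>> {"name": "move_arm", "arguments": {"rows": [[[0,0,-0.5],0],[[0,0,-0.5],0],[[0,0,-0.5],0]], "fingers": 19, "newtons": 20}}

```text
time_s: 27.77
tool_pos: [527.0, 207.9, 7.7]
tool_rot: [0.55, 0.835, 0.0, 0.0]
force: [-0.6, -0.2, 0.3]
gripper_width: 18.9
grasp_force: 0.0
```

>>> {"name": "move_arm", "arguments": {"rows": [[[0,0,0],0],[[0,0,0],0],[[0,0,0],0],[[0,0,-4],0],[[0,0,-12],0],[[0,0,-25],0],[[0,0,-40],0],[[0,0,-60],0],[[0,0,-80],0],[[0,0,-100],0],[[0,0,-115],0],[[0,0,-120],0],[[0,0,-120],0]], "fingers": 28}}

```text
time_s: 28.85
tool_pos: [527.6, 208.2, 129.4]
tool_rot: [0.55, 0.835, 0.001, 0.001]
force: [-0.5, 0.2, -0.7]
gripper_width: 28.0
grasp_force: 0.0
```

```bash
python3 - <<'E'
from h import *
look('w22')
i=bot.camera_info('scene');p,d=bot.camera('scene');cv2.imwrite('pics/end.png',p);w=cloud('scene',d,i);x,y,z=w[...,0],w[...,1],w[...,2]
m=(z>38)&(z<52)&(x>400)&(x<560)&(y<270)&(y>-300)&(np.hypot(x-527,y-208)>40)|(z>38)&(z<50)&(np.hypot(x-527,y-208)<40)
k,l,s,c=cv2.connectedComponentsWithStats(m.astype(np.uint8))
for j in range(1,k):
    if s[j,4]>40: q=l==j; print(cv2.minAreaRect(np.c_[x[q],y[q]].astype(np.float32)),np.percentile(z[q],[5,50,95]).round(1))
a=cv2.imread('pics/w22.png')
i=bot.camera_info('wrist')
cv2.imwrite('pics/endc.png',np.vstack([p[100:300,150:470],a[80:280,160:480]]))
E
```

```text
t 28.85 tool [527.63 208.17 129.36] tooly deg 23.2 F [-0.52  0.18 -0.73] M [-0.012  0.015  0.003] w 28.031758133441173 [-0.57  0.34  0.1   1.93 -0.04  0.87 -0.04]
hub 264 [398. 230.] [597.7 221.5] [17.1 96. ] 11.2 z 45.6 tool-frame offset [-15.4  69.7]
hub 256 [242. 234.] [471.3 160.1] [13.8 86.5] 40.3 z 45.6 tool-frame offset [-22.  -70.7]
hub 856 [319. 203.] [527.4 207.5] [18.3 36. ] 22.9 z 43.9 tool-frame offset [-0.5 -0.5]
hub 230 [320. 282.] [558.6 136.8] [48.8  6.3] 23.8 z 45.3 tool-frame offset [-77.8   0.4]
((455.53485107421875, 223.5197296142578), (99.26731872558594, 21.552818298339844), 77.51599884033203) [38.7 45.1 51.5]
((508.82830810546875, 134.1952362060547), (19.162715911865234, 100.61859130859375), 78.37493133544922) [38.8 45.2 51.2]
((526.8444213867188, 207.4763641357422), (17.96358299255371, 37.910972595214844), 21.83155059814453) [38.7 42.  44.4]
((511.1987609863281, -69.09417724609375), (18.939470291137695, 39.33259201049805), 23.559070587158203) [39.2 43.4 46.1]
((464.8363037109375, -252.40341186523438), (19.813045501708984, 38.00801467895508), 23.641403198242188) [38.8 43.4 46. ]
```

View pics/endc.png

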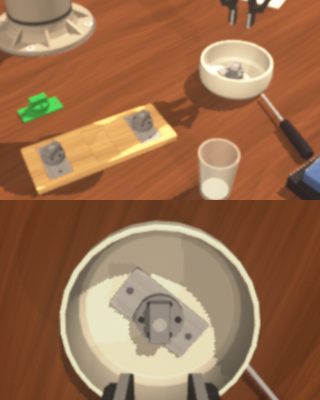

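The stiff roller lies flat, wheel up, in the middle of the bowl: its hub top is at z ≈ 44 and it is within 5 mm of the bowl's centre. The two good rollers are seated, and the glass and screwdriver are untouched. I'm handing it in.

```bash
python3 -c "
from rig import bot
print(bot.sign_off())"
```

```text
the job is handed in; nothing more can be done
None
```

The job is handed in (the hand-in gave no verdict): the middle roller was the stiff one (about 0.25 N m of drag) and now lies flat, wheel up, in the middle of the bowl; all three wheels were turned at least 0.9 rad, and the two good rollers are still seated.

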